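Cover the jars, then hold the spice bin open

ROBOT

A 6-joint arm with a two-finger parallel gripper is mounted at the origin on the work surface. World frame = base frame: x ahead of the robot, y to its left, z up, the work surface at z = 0. Lengths are in m, angles in rad, forces in N, time in s.
With the tool pointing down it reaches from about 0.35 to 0.775 m from the base axis. Payload 7.3 kg.
Tool frame: the origin (TCP) lies midway between the tips of the shut fingers; the grasp point (between the pads) lies 19 mm behind it; z points along the fingers, y is the direction in which the jaws open and shut (so a half turn about z gives the same grasp; the last joint's range is limited). The gripper opens to 92 mm and grips with 3 to 60 N. Pads are 19 mm wide; open, the fingers measure 130 mm over their backs; the gripper's body (75 mm by 190 mm) begins 47 mm behind the grasp point.
Start: joints at [-1.489, 0.342, 1.524, -0, 1.275, -0.146], TCP at [0.119, -0.511, 0.227] pointing down, gripper open.
Joint ranges: [-2.53, 2.53], [-0.77, 2.02], [0.04, 2.7], [-1, 4.14], [0.28, 2.66], [-3.11, 3.11]. Speed limits (rad/s): [2.57, 2.57, 3.14, 3.14, 3.14, 3.14].

INTERFACE

Orientations are given as [roll, pitch, yaw] about the fixed x, y, z axes, in that order (R = Rz(yaw) Ry(pitch) Rx(roll)).
In Python, from cell import robot gives the robot as it stands.
- The arm moves only by the shell command python3 -m crank 'ROWS' [FORCE]. ROWS is a JSON object of lists of equal length, an entry for each row: "claw": the opening, from 0 (shut) to 1 (fully open); "delta_pos": the shift along the tool's x, y, z in units of 25 mm (1.0 is 25 mm), a list of three; "roll": the turn about the tool's z in units of 6 degrees (1.0 is 6 degrees). In form: {"claw": [claw, ...], "delta_pos": [[dx, dy, dz], ...], "roll": [roll, ...]}. A call has exactly 8 rows; each row is the pose to reach, as a shift and turn from the pose commanded when the call began, along the tool's axes at that moment; what a row does not reach only later rows make up. A row lasts 1/12 s, in which the tool goes at most 41.7 mm and 7.16 degrees, less where a joint would pass 70% of its speed; a pose out of reach is approached as far as the arm can. A call with a gripper value outside its range is refused whole. The fingers move at their own pace and stop on an object; FORCE is the grip in N (left out, the last holds). Time passes only in rows, so rows that repeat a pose let the fingers close, or fill a call up. It gives the time, the measured TCP pose, the force and the opening at its end, in the units of the state.
- robot.observe(): the state, without advancing time (a new reading comes with each control period).
- robot.read_camera(name): name is "side" or "top"; returns a dict with "color" (480x640x3 uint8, blue, green, red), "fx", "fy", "cx", "cy" (pixels), "rvec" (rotation vector, rad) and "tvec" (3), from world to camera coordinates, as OpenCV has them. Camera axes: x right, y down, z forward; pixel columns grow to the right and rows downward; lengths in m; the calibration is good to about 2 mm. A picture is of the moment at which its call begins. There is no depth.
- robot.hand_in(): hands the job in, once; it reports no verdict.
The state is a dict: "time": time; "qpos": joint angles; "qvel": joint speeds; "joint_efforts": joint torques, N m; "tool_pos": TCP position; "tool_rot": TCP orientation; "contact_force": force on the tool from outside, world axes, zero at the start; "torque": the same for the moment, N m; "opening": finger opening in m.
Only numpy, scipy, OpenCV 4.12 (cv2) and the standard library are available. Lean on these libraries where they do the work, as an engineer would, in place of code of your own. Each camera call takes 0.05 s, during which the arm holds its last target.

TASK

The clean jars must not catch spice dust: first slide the clear cover of the jar box fully shut over the two glass jars, and only then raise the hinged lid of the wooden spice bin and hold it open at 45 degrees for scooping. The lid falls shut by itself, so finish with the gripper still holding it still at that angle, the jar box still covered. Leave the mortar, pestle, cup and scoop where they are.

Things in the scene. Friction and masses are not known exactly. Their poses are not given: they have to be found in the camera images.
- jar_box: Light wooden box, 260 (x) x 170 (y) x 121 mm high, heavy and fixed to the worktop. Origin: centre of its underside; x along the slide. The far half (x 0 to +122 mm) is the open-topped compartment with two empty glass jars standing side by side; the near half is a closed wooden deck where the open cover parks. The tops of its walls and side rails stand 8 mm above the cover's top face.
- jar_cover (a joint): How far the jar box's cover is open, in m: 0 = fully shut over the jars (against its stop), 0.115 = fully open. The cover is a translucent plastic plate 128 x 148 x 7 mm, its top face 113 mm above the worktop, captive in rails; it slides along the box's x axis, shutting towards +x of the box (away from the robot). Its friction is 1 to 2 N; it stays where it is left.
- jar_cover_grip (a point): Grip point of the cover: centre-line of its upright wooden grip, a plate 34 mm along x, 14 mm thick across (along y), 48 mm tall, standing on the middle of the cover. This point is 32 mm above the cover's top face (16 mm below the top of the grip) and moves with the cover; pinch it across y.
- spice_bin: Light wooden bin, 180 (x) x 190 (y) x 110 mm high, heavy and fixed to the worktop, with a hinged lid and whole nutmegs inside. Origin: centre of its underside; its far side is +x. It and the jar box stand side by side, either one on the left.
- bin_lid (a joint): Opening angle of the spice bin's lid in rad: 0 = shut (level), 0.785 = open 45 degrees, 1.4 = stop. The lid is a wooden plate 194 x 194 x 10 mm weighing 0.2 to 0.45 kg on an almost frictionless hinge: it falls shut from any angle when let go.
- bin_lid_hinge (a point): Middle of the lid's hinge axis, on the bin's far (+x) rim, 111 mm above the worktop, level with the lid's underside when shut. The axis runs along the bin's y; opening lifts the near (-x) edge, so that the lid's top comes to face away from the robot. This frame turns with the lid.
- bin_lid_grip (a point): Grip point of the lid: centre-line of its upright wooden grip, a plate 34 mm along x, 14 mm thick across (along y), 48 mm tall, standing on the lid near its front edge. With the lid shut the point lies 155 mm before (-x) the hinge axis and 42 mm above it, 32 mm above the lid's top face and 16 mm below the grip's top; it moves with the lid. Pinched across y, the grip can turn between the fingers as the lid swings, so the gripper may stay pointing down.
- mortar: Bystander: dark volcanic stone mortar on three feet, 150 mm wide, 95 mm high. Origin: centre of its underside.
- cup: Bystander: stainless steel cup, 74 mm wide, 95 mm high. Origin: centre of its underside.
- pestle: Bystander: dark wooden pestle lying on the worktop, 180 mm long (along its y), 38 mm thick. Origin: centre of its underside.
- scoop: Bystander: purple plastic scoop lying on the worktop, 190 mm long (along its y), 58 mm wide, 31 mm high. Origin: on its underside near its middle.

How it is judged:
On the way, in this order (a step that is already met when the one before it is completed fails the run):
1. the clear cover is fully shut over the jars, with the bin lid still down (value of joint jar_cover below 0.006 m and value of joint bin_lid below 0.1 rad), for 0.2 s.
2. the bin lid is raised to about 45 degrees (value of joint bin_lid between 0.68 and 0.89 rad), for 0.2 s.
At the end, for the whole second after the job is handed in: The gripper is still holding the bin lid, which stands still at 45 degrees (within 6 degrees) with nothing else propping it; the jar box's cover is within 8 mm of fully shut; mortar, pestle, cup and scoop are within 30 mm of where they started (all of step 2 and velocity of joint bin_lid between -0.05 and 0.05 rad/s and contact force between the fingers and spice_bin above 0.3 N and value of joint jar_cover below 0.008 m and distance of each of mortar, cup, pestle, scoop from where it was at the start of the episode below 0.03 m and contact force between each of pestle, scoop, cup, mortar and spice_bin below 0.05 N); the arm keeps its last pose, push and grip.
It fails at once if the bin lid is raised (more than 12 degrees) while the jars are uncovered (value of joint bin_lid above 0.21 rad and value of joint jar_cover above 0.02 m).
It fails at once if the mortar, pestle, cup or scoop is shoved away or tipped over (distance of any of mortar, cup, pestle, scoop from where it was at the start of the episode above 0.03 m or angle between any of cup, mortar's own z axis and vertical above 0.5 rad).
It also fails if it takes over 51 s, if anything falls off the work surface, if the arm or the gripper's body presses on something with over 40 N, if the wrist force passes 120 N, or if a joint passes its speed limit or range.

## Working session

There is one attempt and no reset: what is moved stays moved. The work goes in short steps, Python scripts to look and compute and a shell command to move; the robot and the scene stay as the last step left them, time stands still between calls to the robot, and variables do not carry over. Pictures are saved under pics/ and viewed, and the job is handed in when it is done.

```bash
ls; mkdir -p pics; python3 - <<'E'
from cell import robot
import cv2
print(robot.observe())
for n in ("top","side"):
    c=robot.read_camera(n); cv2.imwrite(f"pics/{n}0.png",c["color"]); print(n,c["fx"],c["fy"],c["cx"],c["cy"],c["rvec"],c["tvec"])
E
```

```text
pics
{'time': 0.0, 'qpos': array([-1.48896778e+00,  3.42721973e-01,  1.52501298e+00, -1.74707462e-05,
        1.27538787e+00, -1.46021872e-01]), 'qvel': array([-0.00048274, -0.00080643, -0.00133426, -0.00242147,  0.00109956,
        0.00169529]), 'joint_efforts': array([-2.16379199e-04, -4.31241381e+01, -2.44218940e+01,  7.16595096e-02,
        5.59638196e-02, -1.44142487e-04]), 'tool_pos': array([ 0.11856107, -0.51102371,  0.22604676]), 'tool_rot': array([-3.14007634e+00, -2.06116496e-04,  2.27855357e-01]), 'contact_force': array([0.72267606, 0.61865026, 0.03103611]), 'torque': array([ 0.03257817, -0.02011012,  0.05899908]), 'opening': 0.0917588273443739}
top 518.9733532786165 518.9733532786165 320.48824810002384 241.61593911115986 [ 2.17029112 -2.1195001   0.20060036] [-0.02862362  0.5455518   1.33554539]
side 507.94061834111665 507.94061834111665 325.45799402973824 231.33425491862033 [ 0.84525872 -2.58738106  1.05481006] [0.43064819 0.328897   1.16232161]
```

View pics/top0.png

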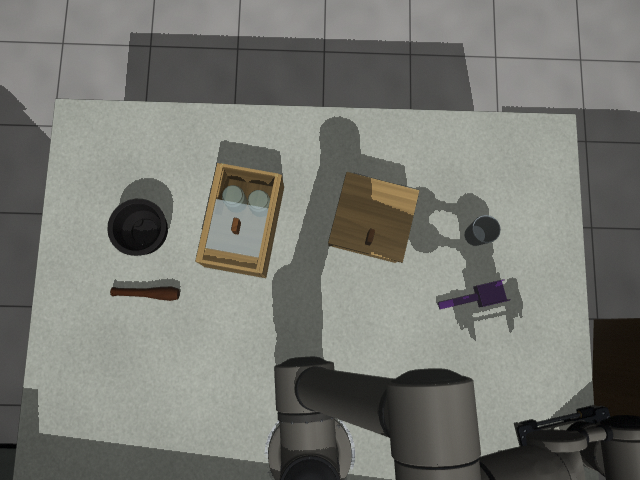

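View pics/side0.png

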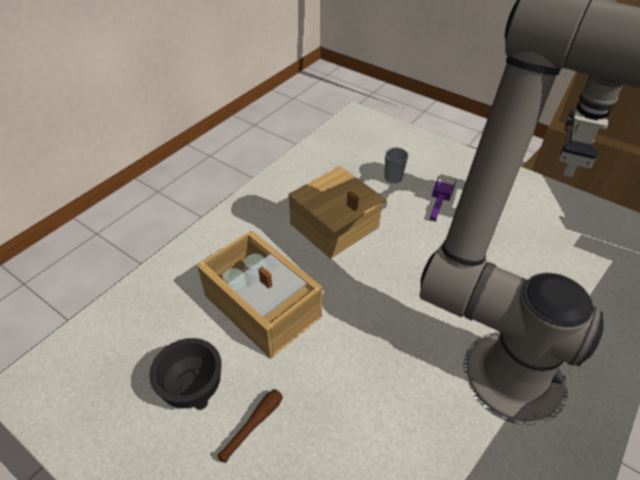

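The top view shows the jar box on the left, centred near pixel (240,220) with its grip at (236,226). The bin is at (374,217) with its lid grip at (370,237), the mortar at (137,227), the pestle at (145,293), the cup at (482,231) and the scoop at (480,295). Next I'll measure the corners and grips.

```bash
cat > h.py <<'E'
import numpy as np, cv2
from cell import robot
def cam(n):
    c=robot.read_camera(n); c["K"]=np.array([[c["fx"],0,c["cx"]],[0,c["fy"],c["cy"]],[0,0,1]]); c["R"]=cv2.Rodrigues(np.array(c["rvec"],float))[0]; c["t"]=np.array(c["tvec"],float).ravel(); return c
def ray(c,uv):
    d=c["R"].T@np.linalg.inv(c["K"])@np.array([uv[0],uv[1],1.]); return -c["R"].T@c["t"],d
def onz(c,uv,z):
    o,d=ray(c,uv); return o+d*(z-o[2])/d[2]
def proj(c,p): return cv2.projectPoints(np.array(p,float).reshape(-1,3),c["R"],c["t"],c["K"],None)[0].reshape(-1,2)
def tri(c1,u1,c2,u2):
    P=[np.array(c["K"])@np.c_[c["R"],c["t"]] for c in (c1,c2)]
    X=cv2.triangulatePoints(P[0],P[1],np.array(u1,float).reshape(2,1),np.array(u2,float).reshape(2,1)).ravel(); return X[:3]/X[3]
E
python3 - <<'E'
from h import *
c=cam("top");s=cam("side")
hsv=cv2.cvtColor(c["color"],cv2.COLOR_BGR2HSV)
cv2.imwrite("pics/topz.png",cv2.resize(c["color"][130:290,180:440],None,fx=3,fy=3,interpolation=cv2.INTER_CUBIC))
m=cv2.inRange(hsv,(8,70,40),(30,255,255)); m[:,:185]=0; m[:, 430:]=0; m[290:]=0
for k in cv2.findContours(m,cv2.RETR_EXTERNAL,cv2.CHAIN_APPROX_NONE)[0]:
    if cv2.contourArea(k)<1500: continue
    hull=cv2.convexHull(k); q=cv2.approxPolyDP(hull,4,True).reshape(-1,2)
    print(cv2.contourArea(k),q.tolist()); print(np.round([onz(c,p,.121) for p in q],3).tolist(), [round(float(x),3) for x in np.array(cv2.minAreaRect(k)[1])],cv2.minAreaRect(k)[2])
for n,cc,rois in (("top",c,[(225,210,250,240),(360,225,380,250)]),("side",s,[(252,260,280,295),(340,185,365,215)])):
    for (a,b,d,e) in rois:
        print(n,a,b); cv2.imwrite(f"pics/{n}_{a}.png",cv2.resize(cc["color"][b-15:e+15,a-15:d+15],None,fx=8,fy=8,interpolation=cv2.INTER_NEAREST))
E
```

```text
5662.0 [[347, 172], [418, 190], [402, 261], [329, 245]]
[[0.717, -0.078, 0.121], [0.674, -0.262, 0.121], [0.489, -0.22, 0.121], [0.525, -0.036, 0.121]] [76.641, 76.399] 14.03624439239502
7316.5 [[217, 163], [281, 175], [283, 190], [265, 277], [195, 260]]
[[0.731, 0.256, 0.121], [0.704, 0.091, 0.121], [0.664, 0.084, 0.121], [0.441, 0.121, 0.121], [0.479, 0.297, 0.121]] [72.563, 105.903] 11.309932708740234
top 225 210
top 360 225
side 252 260
side 340 185
```

View pics/topz.png

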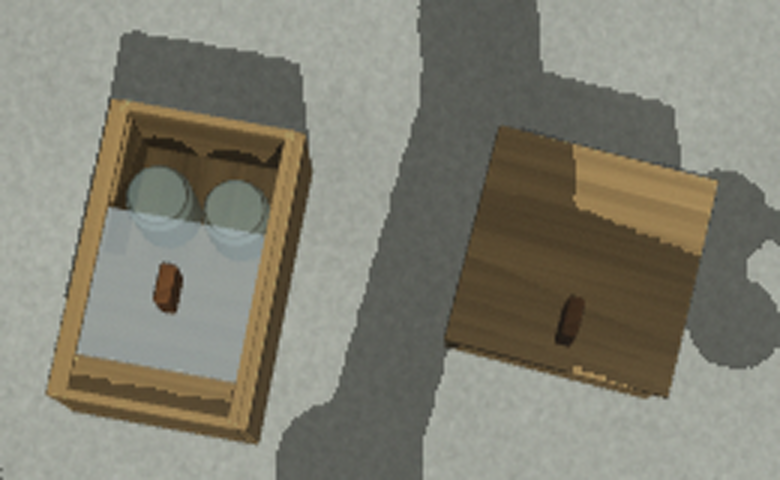

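View pics/top_225.png

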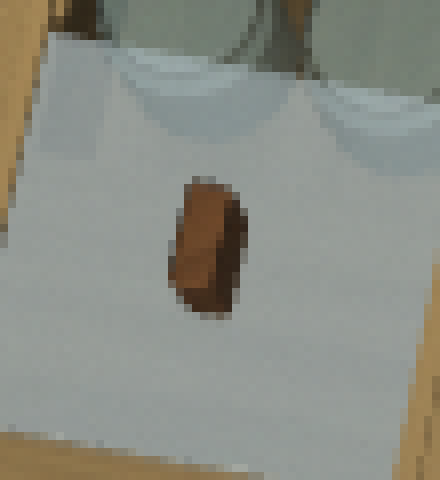

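View pics/top_360.png

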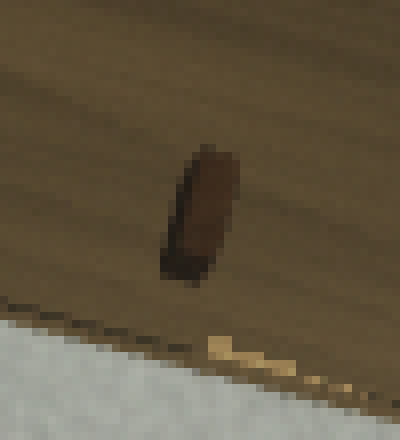

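View pics/side_252.png

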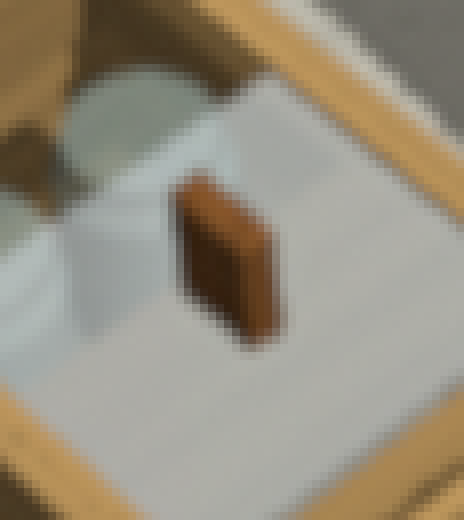

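View pics/side_340.png

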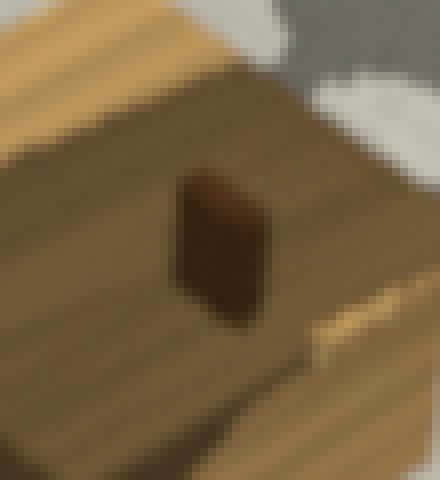

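```bash
python3 - <<'E'
from h import *
c=cam("top");s=cam("side")
for nm,u,v,z in (("jar",(235.1,223.9),(264.5,270.4),.161),("lid",(371.1,235.1),(352.4,194),.169)):
    print(nm,onz(c,u,z).round(4),onz(s,v,z).round(4),tri(c,u,s,v).round(4))
# lid frame
L=np.array([onz(c,p,.121)[:2] for p in [(347,172),(418,190),(403,261.5),(329,245)]])
m=L.mean(0); ax=((L[0]+L[1])-(L[2]+L[3]))/2; print("lid c",m,"yaw",np.arctan2(ax[1],ax[0]), np.hypot(*ax)); ay=((L[0]+L[3])-(L[1]+L[2]))/2; print("yaw2",np.arctan2(-ay[0],ay[1]),np.hypot(*ay))
# box outer rim corners from zoom (3x, offset 180,130)
J=np.array([onz(c,(180+a/3-.33,130+b/3-.33),.121)[:2] for a,b in [(112,99),(307,133),(236,433),(49,394)]])
m=J.mean(0); ax=((J[0]+J[1])-(J[2]+J[3]))/2; ay=((J[0]+J[3])-(J[1]+J[2]))/2
print("box c",m,"yaw",np.arctan2(ax[1],ax[0]),np.hypot(*ax),"yaw2",np.arctan2(-ay[0],ay[1]),np.hypot(*ay))
q=np.arctan2(ax[1],ax[0]); R=np.array([[np.cos(q),np.sin(q)],[-np.sin(q),np.cos(q)]])
print("grip in box", R@(onz(c,(235.1,223.9),.161)[:2]-m))
E
```

```text
jar [0.5652 0.1958 0.161 ] [0.5637 0.1967 0.161 ] [0.5652 0.1959 0.1593]
lid [ 0.5447 -0.1359  0.169 ] [ 0.5436 -0.1338  0.169 ] [ 0.5451 -0.1362  0.1665]
lid c [ 0.60115481 -0.14949173] yaw -0.2144680683617756 0.1930877078334654
yaw2 -0.2126639505138372 0.18898830178341022
box c [0.59085791 0.1940391 ] yaw -0.16960337715803506 0.2606314596663943 yaw2 -0.16541554352111804 0.1638395445151871
grip in box [-0.02554571 -0.00256612]
```

```bash
cat > go.py <<'E'
import sys; from h import *
from scipy.spatial.transform import Rotation as Ro
def rel(x,y,z,yaw=None):
    o=robot.observe(); R=Ro.from_euler("xyz",o["tool_rot"]).as_matrix()
    d=R.T@(np.array([x,y,z])-o["tool_pos"])/.025
    r=0 if yaw is None else -np.degrees(yaw-o["tool_rot"][2])/6
    print("t",o["time"],"pos",np.round(o["tool_pos"],4),"rot",np.round(o["tool_rot"],4),"F",np.round(o["contact_force"],2),"op",round(o["opening"],4)); print("delta units",d.round(2),"roll",round(r,2))
if __name__=="__main__": rel(*map(float,sys.argv[1:]))
E
python3 go.py .45 -.2 .25 -.168;python3 go.py .565 .196 .25 -.168
```

```text
t 0.3 pos [ 0.1186 -0.5113  0.2265] rot [-3.1411e+00 -1.0000e-04  2.2780e-01] F [-0.38  0.33 -0.05] op 0.0917
delta units [15.73 -9.14 -0.93] roll 3.78
t 0.3 pos [ 0.1186 -0.5113  0.2265] rot [-3.1411e+00 -1.0000e-04  2.2780e-01] F [-0.38  0.33 -0.05] op 0.0917
delta units [ 23.79 -23.53  -0.93] roll 3.78
```

```bash
python3 -m crank '{"claw":[1,1,1,1,1,1,1,1],"delta_pos":[[1.2,-0.7,-0.3],[2.5,-1.5,-0.6],[3.8,-2.2,-0.9],[5.1,-3,-0.9],[6.4,-3.7,-0.9],[7.7,-4.5,-0.9],[9,-5.2,-0.9],[10.3,-6,-0.9]],"roll":[0.5,1,1.5,2,2.4,2.8,3.3,3.78]}' 20; python3 go.py .45 -.2 .25 -.168; python3 go.py .565 .196 .25 -.168
```

```text
time: 0.97
tool_pos: [0.3366, -0.3059, 0.2494]
tool_rot: [3.141, -0.001, -0.171]
contact_force: [1.1, 0.3, -1.0]
opening: 0.092
t 0.9667 pos [ 0.3366 -0.3059  0.2494] rot [ 3.141e+00 -5.000e-04 -1.709e-01] F [ 1.12  0.33 -0.96] op 0.092
delta units [ 3.75 -4.95 -0.02] roll -0.03
t 0.9667 pos [ 0.3366 -0.3059  0.2494] rot [ 3.141e+00 -5.000e-04 -1.709e-01] F [ 1.12  0.33 -0.96] op 0.092
delta units [  5.59 -21.34  -0.03] roll -0.03
```

```bash
python3 -m crank '{"claw":[1,1,1,1,1,1,1,1],"delta_pos":[[0.8,-1.3,0],[1.6,-2.6,0],[2.4,-3.9,0],[3.1,-5.2,0],[3.6,-6.6,0],[3.9,-8,0],[4.2,-9.5,0],[4.4,-11,0]],"roll":[0,0,0,0,0,0,0,0]}'; python3 -m crank '{"claw":[1,1,1,1,1,1,1,1],"delta_pos":[[0.2,-1.4,0],[0.4,-2.8,0],[0.6,-4.2,0],[0.8,-5.6,0],[1,-7,0],[1.1,-8.4,0],[1.2,-9.6,0],[1.2,-10.3,0]],"roll":[0,0,0,0,0,0,0,0]}'; python3 go.py .565 .196 .2 -.168;  python3 go.py .565 .196 .129 -.168
```

```text
time: 1.63
tool_pos: [0.4906, -0.0527, 0.2491]
tool_rot: [3.142, -0.0, -0.168]
contact_force: [-0.3, -0.2, -0.2]
opening: 0.092
time: 2.3
tool_pos: [0.5629, 0.1976, 0.2487]
tool_rot: [-3.141, 0.0, -0.166]
contact_force: [-0.7, -1.9, 0.4]
opening: 0.0917
t 2.3 pos [0.5629 0.1976 0.2487] rot [-3.1409e+00  2.0000e-04 -1.6590e-01] F [-0.72 -1.92  0.44] op 0.0917
delta units [0.09 0.05 1.95] roll 0.02
t 2.3 pos [0.5629 0.1976 0.2487] rot [-3.1409e+00  2.0000e-04 -1.6590e-01] F [-0.72 -1.92  0.44] op 0.0917
delta units [0.09 0.05 4.79] roll 0.02
```

```bash
python3 -m crank '{"claw":[1,1,1,1,1,1,1,1],"delta_pos":[[0.05,0.03,0.8],[0.09,0.05,1.6],[0.09,0.05,2.4],[0.09,0.05,3.2],[0.09,0.05,3.9],[0.09,0.05,4.4],[0.09,0.05,4.7],[0.09,0.05,4.7]],"roll":[0,0,0,0,0,0,0,0]}'; python3 -m crank '{"claw":[0.6,0.4,0.2,0,0,0,0,0],"delta_pos":[[0,0,0],[0,0,0],[0,0,0],[0,0,0],[0,0,0],[0,0,0],[0,0,0],[0,0,0]],"roll":[0,0,0,0,0,0,0,0]}' 15; python3 - <<'E'
from h import *
for n,(a,b) in (("top",(180,130)),("side",(190,180))):
    cv2.imwrite(f"pics/{n}1.png",cv2.resize(cam(n)["color"][b:b+180,a:a+240],None,fx=3,fy=3))
E
```

```text
time: 2.97
tool_pos: [0.5637, 0.1926, 0.1299]
tool_rot: [3.14, 0.003, -0.168]
contact_force: [-0.7, 0.2, 0.1]
opening: 0.0919
time: 3.63
tool_pos: [0.5647, 0.1928, 0.1318]
tool_rot: [3.142, -0.0, -0.168]
contact_force: [0.8, 0.4, 0.8]
opening: 0.0428
```

View pics/side1.png

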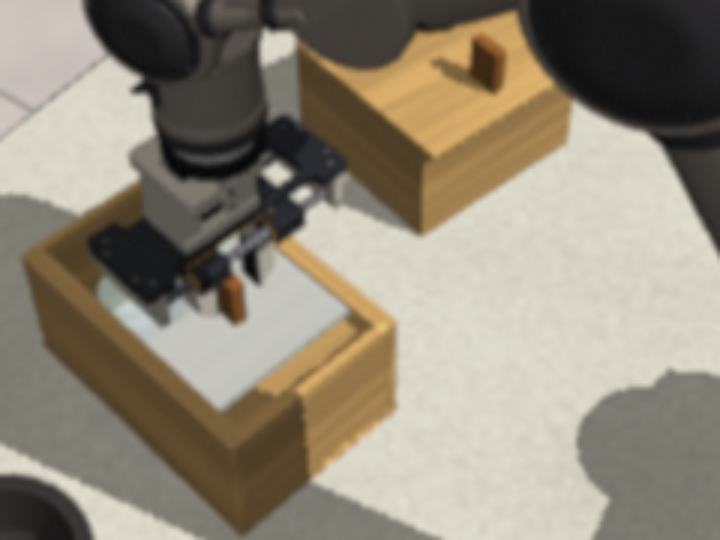

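Both fingers straddle the cover's grip (zoomed pixel (232,300)) and are still closing. The tool sits about 3 mm off-centre, so I'll correct that while closing.

```bash
python3 -m crank '{"claw":[0,0,0,0,0,0,0,0],"delta_pos":[[0,-0.12,0],[0,-0.12,0],[0,-0.12,0],[0,-0.12,0],[0,-0.12,0],[0,-0.12,0],[0,-0.12,0],[0,-0.12,0]],"roll":[0,0,0,0,0,0,0,0]}'; python3 go.py .565 .196 .130 -.168
```

```text
time: 4.4
tool_pos: [0.5654, 0.1976, 0.1317]
tool_rot: [-3.139, -0.001, -0.167]
contact_force: [2.0, 6.7, -1.8]
opening: 0.014
t 4.4 pos [0.5654 0.1976 0.1317] rot [-3.1389e+00 -7.0000e-04 -1.6720e-01] F [ 2.02  6.66 -1.83] op 0.014
delta units [-0.01  0.07  0.07] roll 0.01
```

```bash
python3 -m crank '{"claw":[0,0,0,0,0,0,0,0],"delta_pos":[[0,0.08,0],[0.35,0.08,0],[0.7,0.08,0],[1.1,0.08,0],[1.5,0.08,0],[1.9,0.08,0],[2.3,0.08,0],[2.6,0.08,0]],"roll":[0,0,0,0,0,0,0,0]}'; python3 -m crank '{"claw":[0,0,0,0,0,0,0,0],"delta_pos":[[0,0,0],[0.1,0,0],[0.2,0,0],[0.3,0,0],[0.4,0,0],[0.5,0,0],[0.5,0,0],[0.5,0,0]],"roll":[0,0,0,0,0,0,0,0]}'
```

```text
time: 5.07
tool_pos: [0.6295, 0.1874, 0.1317]
tool_rot: [-3.135, -0.0, -0.166]
contact_force: [0.9, 15.5, -1.1]
opening: 0.0143
time: 5.73
tool_pos: [0.6417, 0.1855, 0.1317]
tool_rot: [-3.135, -0.001, -0.166]
contact_force: [4.5, 15.8, -1.9]
opening: 0.0139
```

```bash
python3 -m crank '{"claw":[0,0,0,0,0,0,0,0],"delta_pos":[[0,-0.08,0],[0,-0.15,0],[0,-0.15,0],[0.05,-0.15,0],[0.1,-0.15,0],[0.15,-0.15,0],[0.2,-0.15,0],[0.2,-0.15,0]],"roll":[0,0,0,0,0,0,0,0]}'
```

```text
time: 6.4
tool_pos: [0.647, 0.1847, 0.1317]
tool_rot: [-3.14, -0.0, -0.168]
contact_force: [0.7, 6.0, -0.6]
opening: 0.0141
```

```bash
python3 -m crank '{"claw":[0,0,0,0,0,0,0,0],"delta_pos":[[0,-0.08,0],[0.05,-0.08,0],[0.1,-0.08,0],[0.15,-0.08,0],[0.2,-0.08,0],[0.25,-0.08,0],[0.3,-0.08,0],[0.3,-0.08,0]],"roll":[0,0,0,0,0,0,0,0]}'
```

```text
time: 7.07
tool_pos: [0.65, 0.1842, 0.1312]
tool_rot: [3.139, 0.011, -0.168]
contact_force: [-17.4, -0.9, 8.2]
opening: 0.0138
```

```bash
python3 - <<'E'
from h import *
for n,(a,b) in (("top",(180,130)),("side",(190,180))):
    cv2.imwrite(f"pics/{n}2.png",cv2.resize(cam(n)["color"][b:b+180,a:a+240],None,fx=3,fy=3))
E
```

```text
(no output)
```

View pics/side2.png

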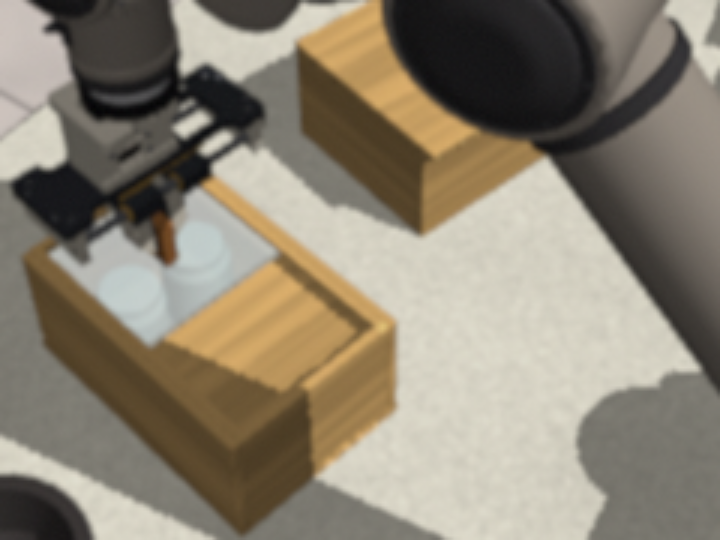

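The cover now spans both jars, with its near edge at the deck edge (zoomed line (150,345) to (277,255)). The 17 N reaction along x shows it is against the stop. I'll relax, release and rise.

```bash
python3 -m crank '{"claw":[0,0,0.5,0.5,0.6,0.6,0.6,0.6],"delta_pos":[[0,0,0],[-0.08,0,0],[-0.08,0,0],[-0.08,0,0],[-0.08,0,0],[-0.08,0,0],[-0.08,0,0],[-0.08,0,0]],"roll":[0,0,0,0,0,0,0,0]}'; python3 -m crank '{"claw":[0.6,0.6,0.6,0.6,0.6,0.6,0.6,0.6],"delta_pos":[[-0.08,0,-0.4],[-0.08,0,-1],[-0.08,0,-1.8],[-0.08,0,-2.8],[-0.08,0,-3.8],[-0.08,0,-4.8],[-0.08,0,-5],[-0.08,0,-5]],"roll":[0,0,0,0,0,0,0,0]}'; python3 go.py .545 -.136 .255 -.2135
```

```text
time: 7.83
tool_pos: [0.6528, 0.1846, 0.1316]
tool_rot: [3.142, -0.0, -0.168]
contact_force: [0.2, 0.2, 0.3]
opening: 0.0494
time: 8.5
tool_pos: [0.6514, 0.1853, 0.2598]
tool_rot: [-3.14, -0.005, -0.168]
contact_force: [0.0, -0.2, -0.1]
opening: 0.0551
t 8.5 pos [0.6514 0.1853 0.2598] rot [-3.1399 -0.0052 -0.168 ] F [ 0.   -0.19 -0.09] op 0.0551
delta units [-2.05 13.38  0.16] roll 0.43
```

```bash
python3 -m crank '{"claw":[0.7,0.7,0.7,0.7,0.7,0.7,0.7,0.7],"delta_pos":[[-0.3,1.2,0],[-0.6,2.4,0],[-0.9,3.7,0],[-1.2,5,0],[-1.4,6.3,0],[-1.6,7.6,0],[-1.8,8.9,0],[-1.9,10.2,0]],"roll":[0,0,0.1,0.1,0.2,0.3,0.4,0.43]}'; python3 -m crank '{"claw":[0.7,0.7,0.7,0.7,0.7,0.7,0.7,0.7],"delta_pos":[[0,1.2,0],[-0.1,2.2,0],[-0.1,2.9,0],[-0.1,3.2,0],[-0.1,3.2,0],[-0.1,3.2,0],[-0.1,3.2,0],[-0.1,3.2,0]],"roll":[0,0,0,0,0,0,0,0]}'; python3 go.py .545 -.136 .136 -.2135;  python3 - <<'E'
from h import *
for n,(a,b) in (("top",(180,130)),("side",(190,180))):
    cv2.imwrite(f"pics/{n}3.png",cv2.resize(cam(n)["color"][b:b+180,a:a+240],None,fx=3,fy=3))
E
```

```text
time: 9.17
tool_pos: [0.5593, -0.0594, 0.2552]
tool_rot: [-3.142, 0.003, -0.213]
contact_force: [1.4, -0.4, 0.4]
opening: 0.0643
time: 9.83
tool_pos: [0.542, -0.1348, 0.2565]
tool_rot: [-3.141, 0.0, -0.211]
contact_force: [0.1, 1.0, 0.2]
opening: 0.0645
t 9.8333 pos [ 0.542  -0.1348  0.2565] rot [-3.1413e+00  3.0000e-04 -2.1140e-01] F [0.15 1.   0.21] op 0.0645
delta units [0.13 0.02 4.82] roll 0.02
```

View pics/top3.png

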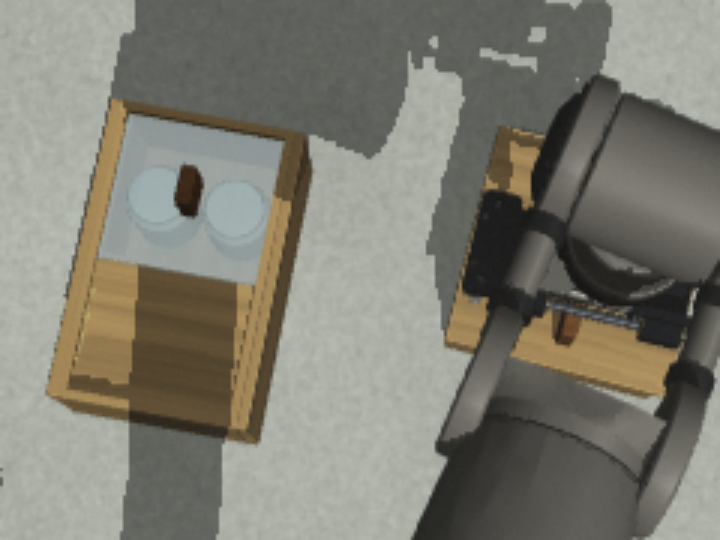

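View pics/side3.png

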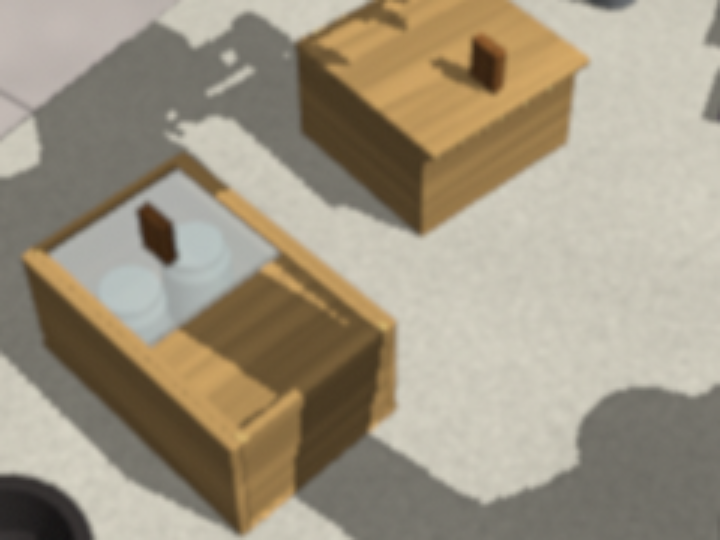

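The cover is flush with the far wall over both jars, and its near edge sits at the compartment edge (zoomed (100,258) to (255,285)). The lid grip is unmoved. Now I'll go down over it.

```bash
python3 -m crank '{"claw":[0.7,0.7,0.7,0.7,0.7,0.7,0.7,0.7],"delta_pos":[[0.1,0,0.8],[0.13,0.02,1.7],[0.13,0.02,2.6],[0.13,0.02,3.4],[0.13,0.02,4.1],[0.13,0.02,4.5],[0.13,0.02,4.75],[0.13,0.02,4.75]],"roll":[0,0,0,0,0,0,0,0]}'; python3 -m crank '{"claw":[0.3,0.2,0,0,0,0,0,0],"delta_pos":[[0,0,0],[0,0,0],[0,0,0],[0,0,0],[0,0,0],[0,0,0],[0,0,0],[0,0,0]],"roll":[0,0,0,0,0,0,0,0]}' 15; python3 go.py .545 -.136 .136 -.2135
```

```text
time: 10.6
tool_pos: [0.5445, -0.1368, 0.137]
tool_rot: [-3.141, 0.002, -0.213]
contact_force: [0.1, -0.1, -0.2]
opening: 0.0646
time: 11.27
tool_pos: [0.5452, -0.1356, 0.138]
tool_rot: [-3.138, -0.0, -0.214]
contact_force: [5.2, 17.8, 1.8]
opening: 0.016
t 11.2667 pos [ 0.5452 -0.1356  0.138 ] rot [-3.1381e+00 -2.0000e-04 -2.1400e-01] F [ 5.16 17.84  1.79] op 0.016
delta units [-0.    0.02  0.08] roll -0.0
```

```bash
python3 -m crank '{"claw":[0,0,0,0,0,0,0,0],"delta_pos":[[0,-0.06,0],[0,-0.1,0],[0,-0.1,0],[0,-0.1,0],[0,-0.1,0],[0,-0.1,0],[0,-0.1,0],[0,-0.1,0]],"roll":[0,0,0,0,0,0,0,0]}' 25; python3 go.py .545 -.136 .136 -.2135
```

```text
time: 11.93
tool_pos: [0.5454, -0.1347, 0.1381]
tool_rot: [-3.141, -0.0, -0.213]
contact_force: [-0.2, 1.7, 2.4]
opening: 0.014
t 11.9333 pos [ 0.5454 -0.1347  0.1381] rot [-3.1415e+00 -2.0000e-04 -2.1320e-01] F [-0.23  1.67  2.38] op 0.014
delta units [-0.    0.05  0.08] roll 0.0
```

```bash
python3 - <<'E'
import numpy as np
r=np.array([-155,46.]);
for a in range(3,49,3):
    t=np.radians(a); p=np.array([r[0]*np.cos(t)+r[1]*np.sin(t), -r[0]*np.sin(t)+r[1]*np.cos(t)])-r
    print(a,(p/25).round(2))
E
```

```text
3 [0.1  0.32]
6 [0.23 0.64]
9 [0.36 0.95]
12 [0.52 1.25]
15 [0.69 1.54]
18 [0.87 1.83]
21 [1.07 2.1 ]
24 [1.28 2.36]
27 [1.51 2.61]
30 [1.75 2.85]
33 [2.   3.08]
36 [2.27 3.29]
39 [2.54 3.49]
42 [2.82 3.68]
45 [3.12 3.85]
48 [3.42 4.  ]
```

Arc to 24° first.

```bash
python3 -m crank '{"claw":[0,0,0,0,0,0,0,0],"delta_pos":[[0.1,0,-0.32],[0.23,0,-0.64],[0.36,0,-0.95],[0.52,0,-1.25],[0.69,0,-1.54],[0.87,0,-1.83],[1.07,0,-2.1],[1.28,0,-2.36]],"roll":[0,0,0,0,0,0,0,0]}' 25; python3 go.py .545 -.136 .136 -.2135; python3 - <<'E'
from h import *
cv2.imwrite("pics/side4.png",cv2.resize(cam("side")["color"][100:280,230:470],None,fx=3,fy=3))
E
```

```text
time: 12.6
tool_pos: [0.5768, -0.1421, 0.1977]
tool_rot: [3.141, 0.0, -0.213]
contact_force: [-1.5, -1.0, -4.5]
opening: 0.0138
t 12.6 pos [ 0.5768 -0.1421  0.1977] rot [ 3.1407e+00  4.0000e-04 -2.1320e-01] F [-1.52 -1.02 -4.46] op 0.0138
delta units [-1.29  0.03  2.47] roll 0.0
```

View pics/side4.png

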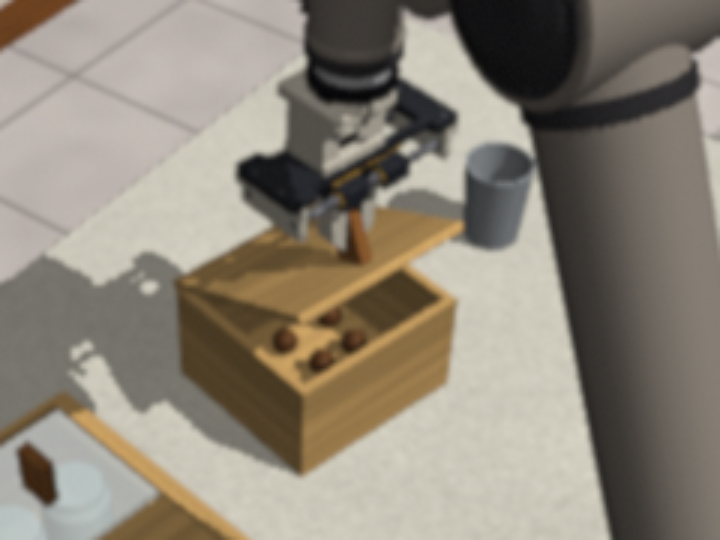

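The lid is up about 24°, with its grip held and turning between the fingers (zoomed (355,230)) and the nutmegs visible. I'll continue to 45°.

```bash
python3 -m crank '{"claw":[0,0,0,0,0,0,0,0],"delta_pos":[[0.23,0,-0.25],[0.47,0,-0.49],[0.72,0,-0.72],[0.99,0,-0.93],[1.26,0,-1.13],[1.54,0,-1.32],[1.84,0,-1.49],[1.84,0,-1.49]],"roll":[0,0,0,0,0,0,0,0]}' 30;  python3 -m crank '{"claw":[0,0,0,0,0,0,0,0],"delta_pos":[[0,0,0],[0,0,0],[0,0,0],[0,0,0],[0,0,0],[0,0,0],[0,0,0],[0,0,0]],"roll":[0,0,0,0,0,0,0,0]}'; python3 - <<'E'
from h import *
o=robot.observe(); h=np.array([.545,-.136])+.155*np.array([np.cos(.2135),-np.sin(.2135)])
g=o["tool_pos"]+[0,0,.019]
e=np.array([np.cos(.2135),-np.sin(.2135)])
x=(g[:2]-h)@e; z=g[2]-.111; print("rel",x,z,np.hypot(x,z),"angle",np.degrees(np.arctan2(z,-x)-np.arctan2(46,155)))
for n,(a,b) in (("top",(180,130)),("side",(230,100))):
    c=cam(n);cv2.imwrite(f"pics/{n}5f.png",c["color"]);cv2.imwrite(f"pics/{n}5.png",cv2.resize(c["color"][b:b+180,a:a+240],None,fx=3,fy=3))
E
```

```text
time: 13.32
tool_pos: [0.6223, -0.1528, 0.2347]
tool_rot: [3.14, -0.001, -0.214]
contact_force: [-3.5, -4.8, -1.1]
opening: 0.014
time: 13.98
tool_pos: [0.6218, -0.1526, 0.2344]
tool_rot: [3.139, -0.002, -0.214]
contact_force: [-0.1, -5.5, -3.5]
opening: 0.0138
rel -0.07645066012925665 0.14241209325127752 0.1616351067633813 angle 45.24236487740969
```

View pics/side5.png

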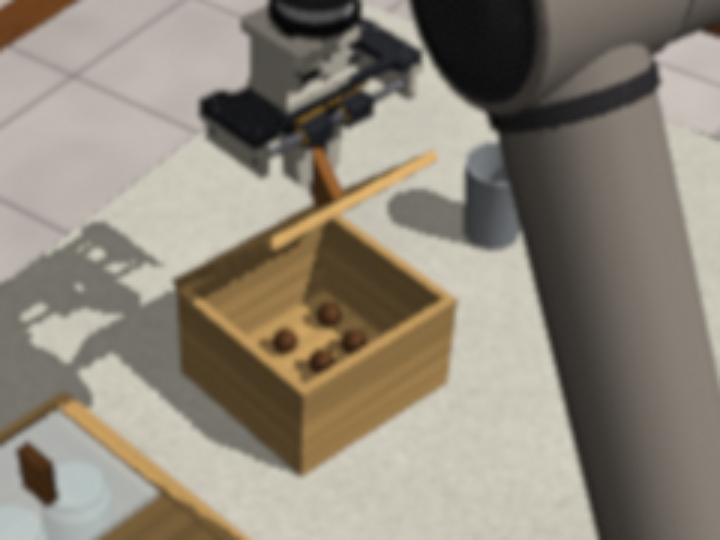

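View pics/top5f.png

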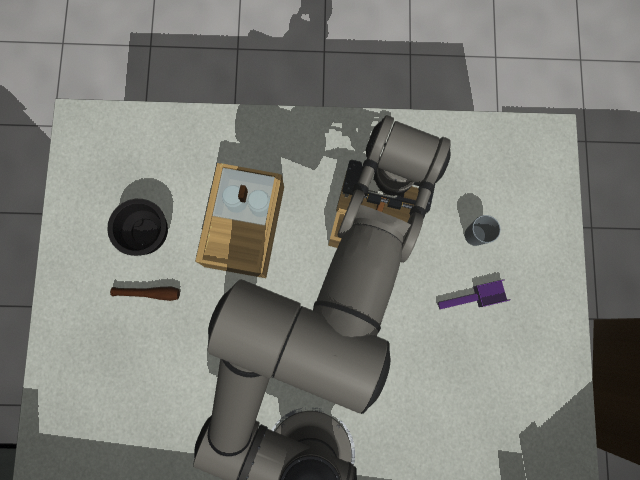

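Kinematics put the lid at 45.2°. As a second check I'll use the lid's near edge in the side view: the zoomed corners (272,243) and (437,157) against the edge position expected at several angles.

```bash
python3 - <<'E'
from h import *
s=cam("side"); print("measured",[ (230+a/3,100+b/3) for a,b in ((272,243),(437,157))])
e=np.array([np.cos(.2135),-np.sin(.2135),0]); n=np.array([np.sin(.2135),np.cos(.2135),0]); z=np.array([0,0,1.])
h=np.array([.545,-.136,.111])+.155*e
lc=np.array([.6012,-.1495,.111]); d0=(h-lc)@e+.097; mid=(lc-h)@n; print("edge dist",d0,"y off",mid)
for a in (39,45,51):
    t=np.radians(a); u=-e*np.cos(t)+z*np.sin(t); w=e*np.sin(t)+z*np.cos(t)
    print(a,proj(s,[h+u*d0+w*.005+n*(mid+k*.097) for k in (1,-1)]).round(1).tolist())
o=robot.observe(); print(o["time"],np.abs(o["qvel"]).max(),o["contact_force"],o["opening"])
E
```

```text
measured [(320.6666666666667, 181.0), (375.66666666666663, 152.33333333333334)]
edge dist 0.1942155999561507 y off -0.0012857338653010618
39 [[323.7, 188.1], [378.6, 156.3]]
45 [[319.9, 180.7], [375.3, 149.3]]
51 [[315.8, 173.5], [371.5, 142.5]]
14.1333 0.001602403047026175 [-0.49809756 -4.81643706 -2.99431825] 0.013843831265998622
```

The edge check gives about 44–45°, and the arm is still. In the top view the mortar, pestle, cup and scoop are where they were at the start.

```bash
python3 - <<'E'
from cell import robot
print(robot.hand_in())
E
```

```text
the job is handed in; nothing more can be done
None
```

I slid the jar cover shut first, then raised the spice bin lid to about 45° and handed the job in with the gripper still holding it. `hand_in()` reports no verdict, so this rests on my own checks.

- **Jar cover:** it moved about 86 mm until it hit the stop, with about 17 N of reaction along the slide. After release, both views showed it flush over the two jars.
- **Bin lid:** the arm's position gives 45.2°, and the lid's near edge in the side view gives about 44–45°. The fingers read 13.8 mm on the 14 mm grip (25–30 N commanded), and joint speeds were below 0.002 rad/s.
- **Bystanders:** the mortar, pestle, cup and scoop sit at the same places in the top view as at the start. I compared these by eye, not by measurement.
- **Time:** the job took about 14 s of the 51 s allowed.

Sideways loads reached about 16 N on the cover and 18 N on the lid grip because the gripper was a few millimetres off-centre. I corrected both, and about 5 N of side load remained on the lid grip at the end. No check failed.

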